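Move the inspection camera from its parking shoe to the inspection stage

TASK

The inspection camera is locked in the blue parking shoe. Press the parking shoe's red catch pad to free it, slide the camera straight out, then slide it into the dovetail of the green inspection stage until its sprung catch clicks behind the plate and holds it there. Work gently, without forcing or ramming the dovetails, let go of the camera, and leave the other things on the bench where they are.

Things in the scene. Friction and masses are not known exactly. Their poses are not given: they have to be found in the camera images.
- camera: Black inspection camera fixed on a steel dovetail plate, 0.26 kg. Origin under the middle of the plate; x = lens and insertion direction, z up. Plate 60 mm long (x -30..30), 54 mm wide below, 36 above, 10 thick, nose chamfered 3 mm underneath. Lens 29 mm across, reaching to x = 46, axis at z = 36 mm. In a shoe the origin lies on the channel floor.
- camera_grip (a point): Middle of the camera's body, 40 mm above the plate's underside, where to grip: upright flat sides with orange panels, 36 mm apart across y; body 56 mm long in x, from 10 to 58 mm above the plate's underside.
- park: Blue parking shoe, 130 x 90 mm, fixed to the table; the camera starts locked in it. Origin at table height under the middle of the locked camera, which has x = y = 0, z = 20 mm and the same axes in this frame. The channel runs along x: mouth at x = -55 mm, floor 20 mm high, between inclined aluminium rails with tops 30 mm high, outer edges at y = +-42 mm.
- park_mouth (a point): Middle of the parking shoe's mouth, on the channel floor. Both shoes are alike: the plate has 1.5 mm play each side; the rails flare 5 mm a side over the first 14 mm of the mouth.
- park_home (a point): Where the origin of the locked camera lies, on the channel floor. When the catch is pressed right down and held, a sprung pusher (5 N falling to 2 N) drives the camera 18 mm out towards the mouth in about half a second; its plate then lies over the pawl, which cannot lock again, and it can be drawn straight out.
- park_catch_pad (a point): Middle of the top of the parking shoe's red catch pad: disc 22 mm across beside the shoe's +y side, at shoe x = -32.5, y = 68, z = 34 mm when up. It moves straight down with the pawl: 7 mm, 1 N rising to 2 N, then a hard end; it springs back when let go.
- park_catch (a joint): Travel of the parking catch in m: 0 up (locked), 0.007 pressed right down; at 0.0055 the pawl is below the channel floor.
- stage: Green inspection stage, fixed to the table: the same dovetail shoe (origin, axes, channel and rails as the parking shoe), lengthened at its closed end by a rest with a black club head that belongs to it (x 100 to 172 mm, up to 65 mm high). The camera goes in along +x. Sliding home takes under 15 N; pressing on after the hard stop, or twisting in the rails, soon exceeds what it bears (55 N summed over all its contacts).
- stage_mouth (a point): Middle of the stage's mouth, on the channel floor, at x = -55 mm of the stage.
- stage_home (a point): Nominal home of the camera's origin (stage x = y = 0, on the channel floor). Catch, pusher and hard stop stand on an inset set anew each time, not measured: true home lies anywhere from -8 to +8 mm of this along x. The pusher is met 18 mm before true home (2 N rising to 5 N), then the catch clicks, and a hard stop stands 1.5 mm past home.
- stage_catch (a joint): Travel of the stage's catch in m: 0 up; about 0.0055 while the plate lies over the pawl (brass, ramped towards the mouth, 5.5 mm high); springs back to 0 behind the plate at the click. Its red pad stands beside the stage's +y side, 34 mm high.
- club_a: Bystander: loose black club head, 70 x 119 x 50 mm, to the right; origin under its middle.
- club_b: Bystander: a second loose black club head, 70 x 119 x 50 mm, behind the first.
- gauge_pin: Bystander: pin gauge lying on the table, 12 x 64 x 12 mm.
- driver: Bystander: green screwdriver lying to the left, 25 x 156 x 22 mm.
- weight: Bystander: brass test weight with knob, 40 mm across, 36 mm high.
- rubber: Bystander: grey-white rubber block, 30 x 50 x 18 mm, lying nearest to the robot.
Things that resemble listed ones, but are neither listed nor needed, are in the scene too. What is shaped like the camera but yellow is not meant.

How it is judged:
By the outcome, as a careful person would: the job done as asked, in the order asked, and still so for the second after the job is handed in, with the robot touching nothing.
It also fails if it takes over 58 s, if anything falls off the work surface, if the arm or the gripper's body presses on something with over 40 N, if the wrist force passes 120 N, or if a joint passes its speed limit or range.

ROBOT

A 7-joint arm with a two-finger parallel gripper is mounted at the origin on a cart in front of the work surface, level with it; the furniture and walls round the work are solid. World frame = base frame: x ahead of the robot, y to its left, z up, the work surface at z = 0. Lengths are in m, angles in rad, forces in N, time in s.
With the tool pointing down it reaches from about 0.425 to 0.925 m from the base axis. Payload 6.8 kg.
Tool frame: the origin (TCP) lies midway between the tips of the shut fingers; the grasp point (between the pads) lies 19 mm behind it; x points along the fingers, y is the direction in which the jaws open and shut, and the axes are right-handed (so a half turn about x gives the same grasp; the last joint's range is limited). The gripper opens to 85 mm and grips with 20 to 120 N. Pads are 22 mm wide; open, the fingers measure 114 mm over their backs; the gripper's body (76 mm by 85 mm) begins 54 mm behind the grasp point. The pads swing forward as they close: fully open they stand 13 mm farther back than shut.
Start: joints at [-0.108, 0.477, 0.022, 1.555, -0.011, 1.109, -0.083], TCP at [0.675, 0, 0.231] pointing down, gripper open.
Joint ranges: [-2.96, 2.96], [-0.34, 2.1], [-1.41, 1.46], [0.24, 2.44], [-1.37, 4.51], [0.17, 1.92], [-2.96, 2.96]. Speed limits (rad/s): [2.39, 2.39, 3.14, 3.14, 3.14, 3.14, 3.14].

INTERFACE

Orientations are given as a rotation vector (axis times angle).
In Python, from bench import r, viewer, nets gives the robot as it stands.
- The arm moves only by the shell command python3 -m pendant 'ROWS' [FORCE]. ROWS is JSON, one flat list of numbers, 5 for each row, row after row: the finger opening in mm, from 0 to 85.4, then the shift along the tool's x, y, z in mm, then the turn about the tool's x in rad. A call has 1 to 20 rows; each row shifts and turns the commanded pose from where the row before left it, along the tool's axes as they then stand; what a row does not reach is not made up. A row lasts 1/8 s, in which the tool goes at most 62.5 mm and 10.7 degrees, less where a joint would pass 70% of its speed; a pose out of reach is approached as far as the arm can. A call with a gripper value outside its range is refused whole. The fingers move at their own pace and stop on an object; FORCE is the grip in N (left out, the last holds). Time passes only in rows, so rows that do not move let the fingers close. It gives the time, the measured TCP pose, the force and the opening at its end, in the units of the state.
- r.get_obs(): the state, without advancing time (a new reading comes with each control period).
- viewer.grab_frame(name): name is "scene" or "side" or "wrist"; returns (picture, depth): 420x560x3 uint8, red, green, blue; 420x560 float32, m along the optical axis (not along the pixel's ray), 0 where there is no reading.
- viewer.calibration(name): a dict with "mtx" (3x3 intrinsics, pixels), "world_to_cam" (4x4, takes a point from world to camera coordinates). Camera axes: x right, y up, looking along -z (the intrinsics and any distortion apply to the point x, -y, -z); pixel columns grow to the right and rows downward; lengths in m; the calibration is good to about 2 mm. A picture is of the moment at which its call begins: read the wrist's pose just before it. calibration takes no time and is no camera call; for the wrist camera it gives the pose at the moment of the call.
- r.hand_in(): hands the job in, once; it reports no verdict.
Trained networks look in the newest picture that a camera, given by its name, has taken for a name from the list of things; names that differ only in an ending like _2 or _b are one class to them, and where a whole thing is asked for, a point or a joint stands for the part that bears it (a point fixed in the world has none). Each returns a list of dicts, best first, with "score" (0 to 1); they miss things now and then, are a little off and sometimes report something else, mostly with a low value. They report only what shows in the picture. A call takes as long as a camera call. They do not tell look-alikes from the thing itself.
- nets.look_for(name, camera): "location" ([x, y, z] in m, in world coordinates, good to about 4 mm: the middle of the surface that is visible of it).
- nets.silhouettes(name, camera): "mask" (420x560 bool, what is visible of it).
The state is a dict: "clock": time; "joints": joint angles; "qvel": joint speeds; "tau": joint torques, N m; "tcp_pos": TCP position; "orientation": TCP orientation; "contact_force": force on the tool from outside, world axes, zero at the start; "moment": the same for the moment, N m; "grip_width": finger opening in m.
Only numpy, scipy, OpenCV 4.12 (cv2) and the standard library are available. Lean on these libraries where they do the work, as an engineer would, in place of code of your own. Each camera call takes 0.05 s, during which the arm holds its last target. There are 200 camera calls.

## Working session

There is one attempt and no reset: what is moved stays moved. The work goes in short steps, Python scripts to look and compute and a shell command to move; the robot and the scene stay as the last step left them, time stands still between calls to the robot, and variables do not carry over. Pictures are saved under pics/ and viewed, about 8 in all and at most 12, crops included, and the job is handed in when it is done.

```bash
ls; mkdir -p pics; python3 - <<'E'
from bench import r, viewer, nets
import cv2
for n in("scene","side"):
    p,d=viewer.grab_frame(n); cv2.imwrite(f"pics/{n}0.png",p[:,:,::-1])
    for t in("camera","park","stage","park_catch_pad","stage_catch"):
        print(n,t,[(x['score'],x['location']) for x in nets.look_for(t,n)][:4])
print(r.get_obs())
E
```

```text
pics
scene camera [(0.9, [0.5418, 0.113, 0.0561]), (0.62, [0.7134, 0.1147, 0.0356]), (0.6, [0.5302, 0.102, 0.0197]), (0.48, [0.614, -0.1499, 0.0262])]
scene park [(0.87, [0.5331, 0.1028, 0.0189])]
scene stage [(0.83, [0.6062, -0.1485, 0.0276])]
scene park_catch_pad [(0.38, [0.5299, 0.1968, 0.0232])]
scene stage_catch [(0.65, [0.5403, -0.0799, 0.0252])]
side camera [(0.97, [0.7316, 0.1473, 0.0422]), (0.72, [0.5633, 0.1589, 0.0224]), (0.59, [0.5632, 0.1432, 0.0642])]
side park [(0.66, [0.5606, 0.1573, 0.0205])]
side stage [(0.57, [0.6349, -0.1182, 0.0248])]
side park_catch_pad [(0.59, [0.412, -0.3314, 0.0085]), (0.52, [0.6342, -0.1189, 0.0269]), (0.42, [0.528, 0.1975, 0.0313])]
side stage_catch [(0.64, [0.5527, -0.0686, 0.0279]), (0.4, [0.5595, 0.144, 0.0657])]
{'clock': 0.6, 'joints': array([-0.10809694,  0.47701565,  0.0223883 ,  1.55540118, -0.0115055 ,
        1.10928433, -0.08310884]), 'qvel': array([-5.24658299e-04,  7.44681514e-04,  1.64735388e-03, -2.34456684e-03,
       -3.48466439e-07,  4.99508977e-04,  2.37541518e-03]), 'tau': array([-1.03169345e-04, -5.96007407e+01,  1.60555299e+00, -2.81420106e+01,
        1.23321597e-02,  1.75492911e-03, -1.04136808e-05]), 'tcp_pos': array([6.75019594e-01, 1.38163254e-05, 2.31296674e-01]), 'orientation': array([ 1.20924493,  1.20919287, -1.209193  ]), 'contact_force': array([0.07968562, 0.58328724, 0.10315763]), 'moment': array([-0.00883053,  0.02581717,  0.00383673]), 'grip_width': 0.0852280967889214}
```

View pics/scene0.png

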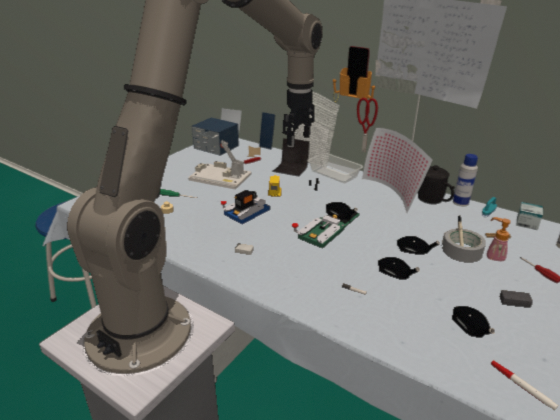

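View pics/side0.png

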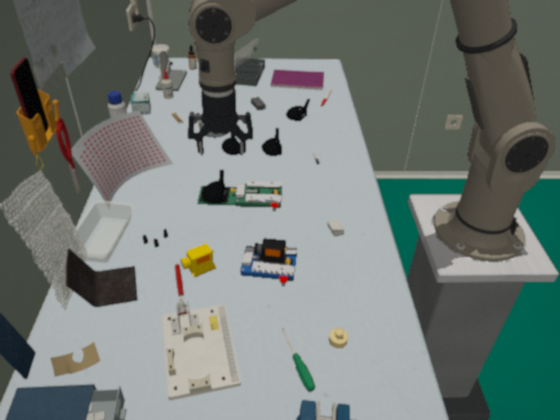

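```bash
cat > h.py <<'E'
from bench import r, viewer, nets
import numpy as np, cv2
from scipy.spatial.transform import Rotation as R
def cloud(n):
    o=r.get_obs(); c=viewer.calibration(n); p,d=viewer.grab_frame(n)
    K=np.array(c["mtx"]); T=np.linalg.inv(np.array(c["world_to_cam"]))
    v,u=np.mgrid[:420,:560]
    P=np.stack([(u-K[0,2])/K[0,0]*d,-(v-K[1,2])/K[1,1]*d,-d],-1)
    W=P@T[:3,:3].T+T[:3,3]; W[d<=0]=np.nan
    return p,W,c
def px(c,X):
    K=np.array(c["mtx"]);M=np.array(c["world_to_cam"]);X=np.atleast_2d(X)
    q=X@M[:3,:3].T+M[:3,3]; return np.stack([K[0,0]*q[:,0]/-q[:,2]+K[0,2],K[1,1]*-q[:,1]/-q[:,2]+K[1,2]],-1)
def show(p,name,crop=None,s=1):
    if crop: p=p[crop[1]:crop[3],crop[0]:crop[2]]
    cv2.imwrite(f"pics/{name}.png",cv2.resize(p[:,:,::-1],None,fx=s,fy=s,interpolation=cv2.INTER_CUBIC))
E
python3 - <<'E'
from h import *
for n in("scene","side"):
    p,W,c=cloud(n); print(n,c.keys())
    hsv=cv2.cvtColor(p,cv2.COLOR_RGB2HSV)
    for nm,(x,y),h in(("park",(.55,.12),(100,130)),("stage",(.62,-.14),(45,90)),("red1",(.52,.19),(0,0)),("red2",(.53,-.08),(0,0))):
        rad=.12 if h[1] else .05
        H=hsv[...,0]; col=((H>=h[0])&(H<=h[1])) if h[1] else ((H<8)|(H>172))
        m=col&(hsv[...,1]>100)&(np.hypot(W[...,0]-x,W[...,1]-y)<rad)&(W[...,2]>.004)
        q=W[m]
        if len(q)>5:
            print(nm,len(q),"mean",q.mean(0).round(3),"zmax",q[:,2].max().round(3),"rect",cv2.minAreaRect((q[:,:2]*1000).astype(np.float32)))
w=viewer.calibration("wrist"); print(np.linalg.inv(w["world_to_cam"]).round(3), w["mtx"])
E
```

```text
scene dict_keys(['mtx', 'world_to_cam'])
park 185 mean [0.532 0.108 0.015] zmax 0.024 rect ((559.2627563476562, 118.4830093383789), (85.762939453125, 127.9766616821289), 79.13170623779297)
stage 193 mean [ 0.566 -0.145  0.017] zmax 0.039 rect ((624.3486328125, -152.73904418945312), (83.97265625, 207.84642028808594), 83.30489349365234)
red1 18 mean [0.529 0.198 0.032] zmax 0.035 rect ((529.4456787109375, 197.8986053466797), (20.52254867553711, 13.226198196411133), 40.66539764404297)
red2 22 mean [ 0.545 -0.073  0.033] zmax 0.036 rect ((545.46435546875, -72.05885314941406), (18.006420135498047, 15.14968490600586), 34.41783142089844)
side dict_keys(['mtx', 'world_to_cam'])
park 278 mean [0.572 0.154 0.017] zmax 0.054 rect ((563.5731201171875, 139.1970977783203), (75.38481903076172, 126.29877471923828), 84.2575454711914)
stage 309 mean [ 0.624 -0.121  0.015] zmax 0.045 rect ((627.8168334960938, -130.85086059570312), (206.18560791015625, 84.62350463867188), 2.574702024459839)
red1 60 mean [0.531 0.197 0.033] zmax 0.071 rect ((528.5901489257812, 179.9241943359375), (67.49034881591797, 22.024002075195312), 88.67019653320312)
red2 43 mean [ 0.545 -0.074  0.029] zmax 0.036 rect ((545.8641967773438, -78.45045471191406), (45.01395034790039, 20.007568359375), 81.38905334472656)
[[ 1.     0.     0.002  0.675]
 [-0.001  0.952  0.306  0.077]
 [-0.001 -0.306  0.952  0.374]
 [ 0.     0.     0.     1.   ]] [[327.84300642   0.         280.83319812]
 [  0.         327.84300642 211.32728879]
 [  0.           0.           1.        ]]
```

```bash
python3 -m pendant '[85,-10,-20,-17,0,85,-10,-20,-17,0,85,-10,-20,-16,0,85,0,0,0,0,85,0,0,0,0]' && python3 - <<'E'
from h import *
p,W,c=cloud("wrist"); show(p,"w1"); np.save("w1.npy",W); np.save("w1p.npy",p)
E
```

```text
clock: 1.32
tcp_pos: [0.6154, 0.0493, 0.2612]
orientation: [1.209, 1.208, -1.21]
contact_force: [-0.6, -0.3, -0.8]
grip_width: 0.0851
```

View pics/w1.png

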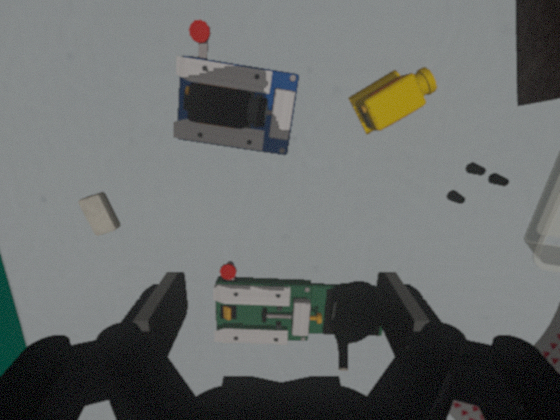

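```bash
python3 - <<'E'
from h import *
W=np.load("w1.npy");p=np.load("w1p.npy");hsv=cv2.cvtColor(p,cv2.COLOR_RGB2HSV)
for nm,box,pad in(("park",(165,50,305,160),(185,15,215,45)),("stage",(205,270,390,350),(215,258,240,283))):
    mk=np.zeros((420,560),bool);mk[box[1]:box[3],box[0]:box[2]]=1
    print(nm,np.histogram(W[mk][:,2],bins=np.arange(-.004,.09,.004))[0])
    m=mk&(abs(W[...,2]-.030)<.004)&(hsv[...,1]<60)&(hsv[...,2]>70)
    q=W[m];rc=cv2.minAreaRect((q[:,:2]*1000).astype(np.float32));print("rails",len(q),np.median(q[:,2]),rc);print(cv2.boxPoints(rc))
    m=mk&(W[...,2]>.005)&(W[...,2]<.04)&(hsv[...,1]>0)
    q=W[m];print("body",cv2.minAreaRect((q[:,:2]*1000).astype(np.float32)))
    pk=np.zeros_like(mk);pk[pad[1]:pad[3],pad[0]:pad[2]]=1
    m=pk&((hsv[...,0]<8)|(hsv[...,0]>172))&(hsv[...,1]>120)&(W[...,2]>.025)
    q=W[m];print("pad",len(q),q.mean(0).round(4),np.median(q[:,2]),cv2.minEnclosingCircle((q[:,:2]*1000).astype(np.float32)))
    if nm=="park":
        q=W[mk&(W[...,2]>.070)];print("camtop",len(q),cv2.minAreaRect((q[:,:2]*1000).astype(np.float32)),np.median(q[:,2]))
v=cv2.resize(p[40:165,165:315],None,fx=4,fy=4,interpolation=3)
v2=cv2.resize(p[255:355,205:355],None,fx=4,fy=4,interpolation=3)
show(v,"c1");show(v2,"c2")
E
```

```text
park [   1 4790  647    2   75 1098  861   55 4414  492    1    3    4    5
   11   17   95  227  197  223 2107   14    0]
rails 4779 0.030367601104642372 ((563.0790405273438, 125.31024169921875), (84.06111907958984, 127.93839263916016), 81.4325180053711)
[[493.5622   93.27845]
 [620.07294  74.21894]
 [632.5959  157.34204]
 [506.08514 176.40155]]
body ((555.9347534179688, 126.04287719726562), (118.23881530761719, 157.90306091308594), 89.27793884277344)
pad 341 [0.533  0.1984 0.0341] 0.034219787763015874 ((532.4949340820312, 198.37179565429688), 10.239365577697754)
camtop 2388 ((560.797119140625, 125.65290832519531), (36.54843521118164, 76.35334777832031), 81.4556884765625) 0.07778220586644982
stage [   7 3851  224  789  466 1692 1053  491 2894  565  375  533  593  341
    0    0    0    0    0    0    0    0    0]
rails 2889 0.029914737267931646 ((626.1344604492188, -136.21371459960938), (111.6845474243164, 205.4939422607422), 84.48316192626953)
[[ 518.4948  -181.91942]
 [ 723.0369  -201.67525]
 [ 733.7741   -90.50801]
 [ 529.232    -70.75218]]
body ((643.3914184570312, -132.32797241210938), (115.22530364990234, 237.90866088867188), 86.52297973632812)
pad 193 [ 0.5478 -0.072   0.0338] 0.033862865980950285 ((547.4492797851562, -72.4995346069336), 10.912274360656738)
```

View pics/c1.png

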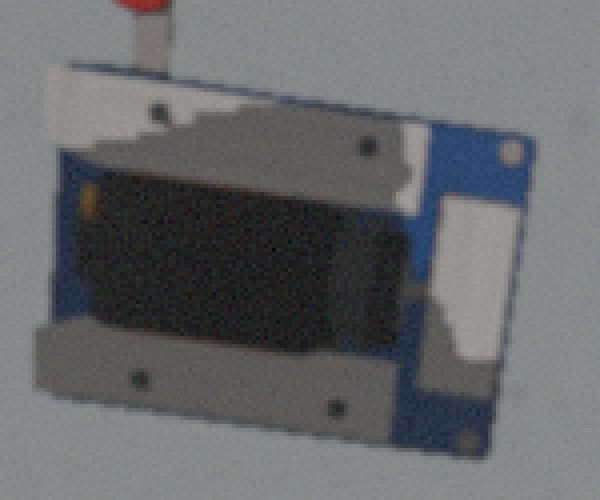

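```bash
python3 -m pendant '[0,0,-21,-37,0,0,0,-21,-37,0,0,0,-21,-37,0,0,0,-20,-38,0,0,25,0,0,-0.1776,0,25,0,0,-0.1776,0,25,0,0,-0.1776,0,25,0,0,-0.1776,0,25,0,0,-0.1776,0,25,0,0,-0.1776,0,25,0,0,-0.1776,0,25,0,0,-0.1776,0,0,0,0,0,0,0,0,0,0]' 60 && python3 - <<'E'
from h import *
W=np.load("w1.npy");p=np.load("w1p.npy");hsv=cv2.cvtColor(p,cv2.COLOR_RGB2HSV)
mk=np.zeros((420,560),bool);mk[282:350,205:318]=1
m=mk&(abs(W[...,2]-.030)<.003)&(hsv[...,1]<60)&(hsv[...,2]>70)
q=W[m];rc=cv2.minAreaRect((q[:,:2]*1000).astype(np.float32));print(rc,cv2.boxPoints(rc))
o=r.get_obs();Rm=R.from_rotvec(o["orientation"]).as_matrix();print(Rm.round(3),o["joints"].round(2))
E
```

```text
clock: 3.12
tcp_pos: [0.5328, 0.1988, 0.0617]
orientation: [0.121, 1.567, -0.121]
contact_force: [0.7, -0.3, -0.1]
grip_width: -0.0001
((588.631103515625, -142.6193389892578), (86.41035461425781, 128.16261291503906), 87.40523529052734) [[ 522.6595  -182.87914]
 [ 650.69073 -188.68129]
 [ 654.6027  -102.35954]
 [ 526.5715   -96.55739]]
[[ 0.001  0.154  0.988]
 [ 0.     0.988 -0.154]
 [-1.     0.     0.   ]] [-0.21  0.54 -0.32  1.93  0.25  0.71  0.73]
```

View pics/c2.png

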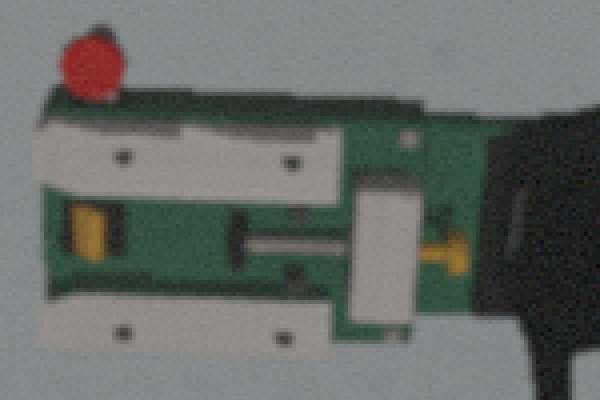

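```bash
python3 -m pendant '[0,12,0,0,0,0,12,0,0,0,0,5,0,0,0,0,3,0,0,0,0,2.5,0,0,0,0,1,0,0,0,0,0,0,0,0]' && python3 - <<'E'
from h import *
p,W,c=cloud("scene")
print([(x['score'],x['location']) for x in nets.look_for("camera","scene")][:2])
E
```

```text
clock: 4.0
tcp_pos: [0.5322, 0.1992, 0.0267]
orientation: [0.118, 1.567, -0.118]
contact_force: [-3.1, -1.3, 9.6]
grip_width: 0.0002
[(0.76, [0.5192, 0.1192, 0.0543]), (0.71, [0.7135, 0.1169, 0.0359])]
```

```bash
python3 -m pendant '[0,0,0,0,0,0,0,0,0,0,0,-15,0,0,0,0,-40,0,0,0,75,-45,0,0,0,75,0,-34,8,0,75,0,-34.5,7,0,75,0,0,0,0,75,0,0,0,0]' && python3 - <<'E'
from h import *
p,W,c=cloud("wrist"); np.save("w2.npy",W); np.save("w2p.npy",p)
P=np.array([554.3,126.5]);a=np.radians(-8.57);M=np.array([[np.cos(a),-np.sin(a)],[np.sin(a),np.cos(a)]])
q=W[(abs(W[...,0]-.55)<.09)&(abs(W[...,1]-.125)<.07)&(W[...,2]>.072)&(W[...,2]<.083)]
s=(q[:,:2]*1000-P)@M; print(len(s),s.min(0),s.max(0),cv2.minAreaRect(s.astype(np.float32)))
print(r.get_obs()["tcp_pos"])
show(p,"w2")
E
```

```text
clock: 5.22
tcp_pos: [0.5368, 0.1297, 0.1264]
orientation: [0.118, 1.567, -0.117]
contact_force: [-0.2, -0.4, -1.1]
grip_width: 0.0752
4673 [-48.03260178 -18.45504783] [ 9.82307231 18.23522708] ((-19.115528106689453, -0.11485481262207031), (36.677669525146484, 57.85364532470703), 89.95204162597656)
[0.53663812 0.13026476 0.12626871]
```

View pics/w2.png

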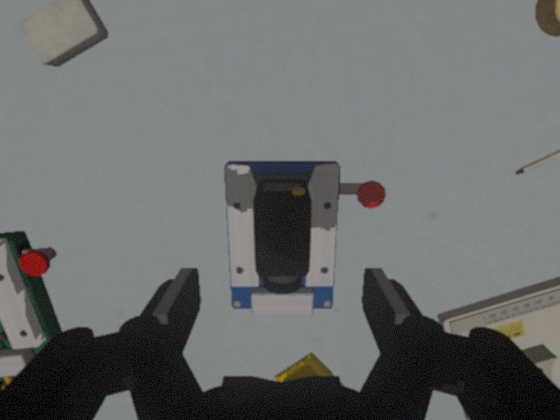

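```bash
python3 -m pendant '[75,30,-0.8,-0.5,0,75,30,0,0,0,75,20,0,0,0,75,8,0,0,0,75,0,0,0,0,30,0,0,0,0,30,0,0,0,0,30,0,0,0,0,30,0,0,0,0]' 40
```

```text
clock: 6.4
tcp_pos: [0.5367, 0.1287, 0.0386]
orientation: [0.118, 1.566, -0.117]
contact_force: [-0.6, 1.4, 6.2]
grip_width: 0.0359
```

```bash
python3 -m pendant '[30,0,0,-4,0,30,0,0,-8,0,30,0,0,-8,0,30,0,0,-8,0,30,0,0,-8,0,30,0,0,-8,0,30,0,0,-8,0]'
```

```text
clock: 7.28
tcp_pos: [0.4851, 0.1364, 0.0386]
orientation: [0.118, 1.566, -0.117]
contact_force: [0.7, 0.2, 7.1]
grip_width: 0.0357
```

```bash
python3 -m pendant '[30,0,0,-9,0,30,0,0,-9,0,30,0,0,-9,0,30,0,0,-8,0,30,-10,0,0,0,30,-30,0,0,0,30,-40,0,0,0,30,0,0,0,0]'; python3 - <<'E'
from h import *
p,W,c=cloud("scene"); show(p,"s2",(150,120,450,270),2.5)
E
```

```text
clock: 8.28
tcp_pos: [0.4525, 0.1422, 0.121]
orientation: [0.12, 1.561, -0.116]
contact_force: [1.0, -0.9, -2.8]
grip_width: 0.0358
```

View pics/s2.png

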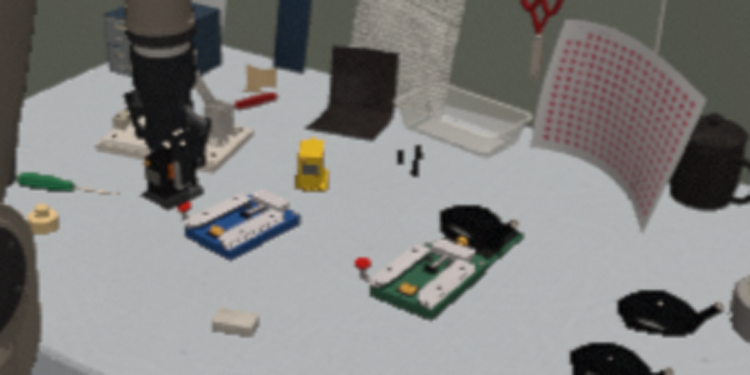

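```bash
python3 -m pendant '[30,-33,0,0,0,30,-33,-17,4,0,30,-33,-30,9,0,30,0,-30,9,0,30,0,-30,9,0,30,0,-31,8,0,30,0,0,0,-0.052,30,0,0,0,-0.052,30,0,0,0,0,30,0,0,0,0]'; cat > st.py <<'E'
from h import *
import sys
p,W,c=cloud("wrist"); show(p,sys.argv[1]); np.save("w3.npy",W); np.save("w3p.npy",p)
o=r.get_obs();print(o["tcp_pos"],R.from_rotvec(o["orientation"]).as_matrix().round(4).tolist())
hsv=cv2.cvtColor(p,cv2.COLOR_RGB2HSV)
reg=(abs(W[...,0]-.585)<.08)&(abs(W[...,1]+.142)<.055)
m=reg&(abs(W[...,2]-.030)<.003)&(hsv[...,1]<60)&(hsv[...,2]>70)
q=W[m]*1000;print(len(q),np.median(q[:,2]))
a=np.radians(-2.6);M=np.array([[np.cos(a),-np.sin(a)],[np.sin(a),np.cos(a)]]);s=(q[:,:2]-[578,-142])@M
# outer edges fitted as lines per x-bin
for sg in(1,-1):
    X=[];Y=[]
    for b in range(-50,35,3):
        t=s[(s[:,0]>=b)&(s[:,0]<b+3)&(sg*s[:,1]>15)&(sg*s[:,1]<50)]
        if len(t)>15: X.append(b+1.5);Y.append(np.percentile(sg*t[:,1],97)*sg)
    if len(X)>4:
        f=np.polyfit(X,Y,1);print("edge",sg,len(X),"slope deg",np.degrees(f[0]).round(2),"y0",f[1].round(2),"res",np.std(np.polyval(f,X)-Y).round(2))
t=s[(abs(abs(s[:,1])-37)<4)];print("mouth x",np.percentile(t[:,0],[0.5,2,5]))
m=((hsv[...,0]<8)|(hsv[...,0]>172))&(hsv[...,1]>120)&(abs(W[...,2]-.034)<.004)&(np.hypot(W[...,0]-.547,W[...,1]+.072)<.03)
q=W[m]*1000;print("pad",len(q),cv2.minEnclosingCircle(q[:,:2].astype(np.float32)) if len(q) else 0)
E
python3 st.py w3
```

```text
clock: 9.57
tcp_pos: [0.4675, -0.001, 0.2161]
orientation: [0.037, 1.572, -0.037]
contact_force: [-0.5, 0.9, -3.5]
grip_width: 0.0356
[ 0.46763799 -0.0009344   0.21633676] [[-0.0009, 0.0466, 0.9989], [-0.0, 0.9989, -0.0466], [-1.0, -0.0001, -0.0009]]
2709 29.577517304616162
edge 1 26 slope deg -3.83 y0 39.48 res 2.3
edge -1 29 slope deg -0.17 y0 -41.8 res 0.34
mouth x [-53.45565491 -53.03931842 -50.49677913]
pad 234 ((547.1209716796875, -72.59951782226562), 10.480565071105957)
```

View pics/w3.png

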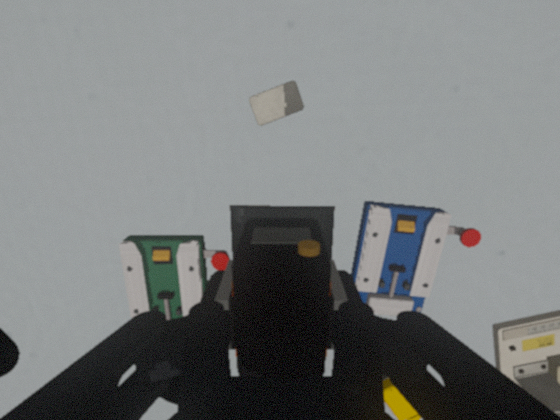

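```bash
python3 -m pendant '[30,0,-33.5,1.8,0,30,0,-34,1.8,0,30,0,-34,1.8,0,30,0,-34,1.9,0.002,30,30,0,0,0,30,40,0,0,0,30,40,0,0,0,30,40,0,0,0,30,20,0,0,0,30,0,0,0,0,30,0,0,0,0,30,0,0,0,0]'; python3 - <<'E'
from h import *
o=r.get_obs();P=np.array([578.5,-142]);a=np.radians(-2.77);M=np.array([[np.cos(a),-np.sin(a)],[np.sin(a),np.cos(a)]])
print((o["tcp_pos"][:2]*1000-P)@M,o["tcp_pos"][2],R.from_rotvec(o["orientation"]).as_matrix().round(4).tolist(),o["joints"].round(2))
p,W,c=cloud("side"); show(p,"s3",(160,130,360,260),4)
E
```

```text
clock: 11.12
tcp_pos: [0.4699, -0.1368, 0.0479]
orientation: [0.038, 1.568, -0.038]
contact_force: [0.1, -0.5, -2.0]
grip_width: 0.036
[-1.08701295e+02 -7.29580733e-02] 0.0479176414388507 [[0.0022, 0.0482, 0.9988], [-0.0005, 0.9988, -0.0482], [-1.0, -0.0004, 0.0022]] [ 0.3   0.45 -0.18  2.13  0.14  0.57  1.54]
```

View pics/s3.png

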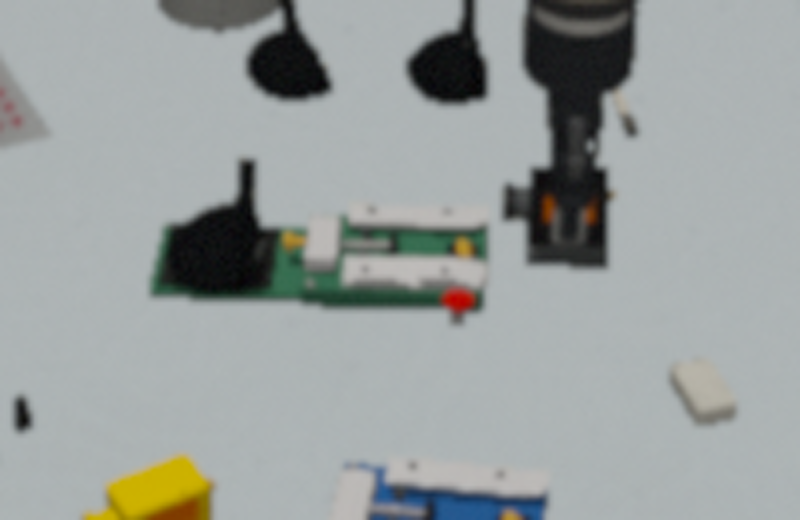

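```bash
python3 -m pendant '[30,5,0,0,0,30,2.5,0,0,0,30,0,0,0,0,30,0,0,6,0,30,0,0,6,0,30,0,0,6,0,30,0,0,4,0,30,0,0,4,0,30,0,0,4,0,30,0,0,0,0]'; cat > q.py <<'E'
from h import *
o=r.get_obs();P=np.array([578.5,-142]);a=np.radians(-2.77);M=np.array([[np.cos(a),-np.sin(a)],[np.sin(a),np.cos(a)]])
print("stage xy",((o["tcp_pos"][:2]*1000-P)@M).round(2),"z",o["tcp_pos"][2].round(4),"F",(o["contact_force"][:2]@M).round(1),o["contact_force"][2].round(1),"M",o["moment"].round(2))
E
python3 q.py
```

```text
clock: 12.42
tcp_pos: [0.4993, -0.1381, 0.0393]
orientation: [0.038, 1.57, -0.038]
contact_force: [0.3, -0.2, -2.3]
grip_width: 0.0356
stage xy [-79.29   0.09] z 0.0393 F [ 0.3 -0.1] -2.3 M [ 0.01 -0.01  0.03]
```

```bash
python3 -m pendant '[30,0,0,4,0,30,0,0,4,0,30,0,0,4,0,30,0,0,4,0,30,0,0,4,0,30,0,0,4,0,30,0,0,0,0]'; python3 q.py
```

```text
clock: 13.3
tcp_pos: [0.5238, -0.1392, 0.0395]
orientation: [0.038, 1.569, -0.038]
contact_force: [0.3, 0.4, -1.3]
grip_width: 0.0357
stage xy [-54.78   0.13] z 0.0395 F [0.3 0.4] -1.3 M [-0.03 -0.04 -0.04]
```

```bash
python3 -m pendant '[30,0,0,4,0,30,0,0,4,0,30,0,0,4,0,30,0,0,4,0,30,0,0,4,0,30,0,0,4,0,30,0,0,4,0,30,0,0,0,0]'; python3 q.py
```

```text
clock: 14.3
tcp_pos: [0.5514, -0.1406, 0.0394]
orientation: [0.038, 1.57, -0.038]
contact_force: [-0.3, 0.3, -1.0]
grip_width: 0.0354
stage xy [-27.17   0.11] z 0.0394 F [-0.3  0.3] -1.0 M [-0.04  0.01 -0.02]
```

```bash
for i in 1; do python3 -m pendant '[30,0,0,2.5,0,30,0,0,2.5,0,30,0,0,0,0]'; python3 q.py; done
```

```text
clock: 14.68
tcp_pos: [0.5562, -0.1408, 0.0393]
orientation: [0.038, 1.57, -0.038]
contact_force: [0.3, -0.1, -1.7]
grip_width: 0.0358
stage xy [-22.36   0.13] z 0.0393 F [ 0.3 -0.1] -1.7 M [-0.02 -0.05 -0.04]
```

```bash
python3 -m pendant '[30,0,0,2.5,0,30,0,0,2.5,0,30,0,0,0,0]'; python3 q.py
```

```text
clock: 15.05
tcp_pos: [0.5603, -0.141, 0.039]
orientation: [0.038, 1.572, -0.038]
contact_force: [-1.8, 0.2, -1.4]
grip_width: 0.0356
stage xy [-18.2    0.09] z 0.039 F [-1.8  0.1] -1.4 M [ 0.01  0.48 -0.03]
```

```bash
python3 -m pendant '[30,0,0,2,0,30,0,0,2,0,30,0,0,0,0]'; python3 q.py
```

```text
clock: 15.42
tcp_pos: [0.5647, -0.1412, 0.0391]
orientation: [0.038, 1.571, -0.038]
contact_force: [-2.4, 0.5, -0.8]
grip_width: 0.0356
stage xy [-13.86   0.09] z 0.0391 F [-2.5  0.4] -0.8 M [0.05 0.78 0.  ]
```

```bash
python3 -m pendant '[30,0,0,2,0,30,0,0,2,0,30,0,0,2,0,30,0,0,0,0]' 60; python3 q.py
```

```text
clock: 15.92
tcp_pos: [0.571, -0.1415, 0.0392]
orientation: [0.038, 1.571, -0.038]
contact_force: [-4.2, 0.5, -2.3]
grip_width: 0.0354
stage xy [-7.56  0.12] z 0.0392 F [-4.2  0.3] -2.3 M [0.02 0.92 0.02]
```

```bash
python3 -m pendant '[30,0,0,1.5,0,30,0,0,0,0]'; python3 q.py
```

```text
clock: 16.18
tcp_pos: [0.5724, -0.1416, 0.0393]
orientation: [0.038, 1.571, -0.038]
contact_force: [-3.7, -0.1, -1.3]
grip_width: 0.035
stage xy [-6.14  0.1 ] z 0.0393 F [-3.7 -0.2] -1.3 M [ 0.03  1.01 -0.03]
```

```bash
python3 -m pendant '[30,0,0,1,0,30,0,0,0,0]'; python3 q.py
```

```text
clock: 16.42
tcp_pos: [0.5734, -0.1417, 0.0393]
orientation: [0.038, 1.57, -0.038]
contact_force: [-4.7, 0.1, -0.2]
grip_width: 0.0352
stage xy [-5.12  0.09] z 0.0393 F [-4.7 -0.1] -0.2 M [0.07 1.09 0.03]
```

```bash
python3 -m pendant '[30,0,0,1,0,30,0,0,0,0]'; python3 q.py
```

```text
clock: 16.68
tcp_pos: [0.5744, -0.1417, 0.0393]
orientation: [0.038, 1.57, -0.038]
contact_force: [-4.9, -0.3, -1.0]
grip_width: 0.0354
stage xy [-4.12  0.11] z 0.0393 F [-4.9 -0.5] -1.0 M [0.13 1.14 0.06]
```

```bash
cat > pad.py <<'E'
from h import *
for n in("scene","side"):
    p,W,c=cloud(n);hsv=cv2.cvtColor(p,cv2.COLOR_RGB2HSV)
    for nm,X in(("park",(.532,.198)),("stage",(.547,-.0725))):
        m=((hsv[...,0]<8)|(hsv[...,0]>172))&(hsv[...,1]>130)&(np.hypot(W[...,0]-X[0],W[...,1]-X[1])<.018)&(W[...,2]>.015)
        q=W[m];print(n,nm,len(q),np.percentile(q[:,2],[25,50,75,90]).round(4) if len(q) else 0)
E
python3 pad.py; python3 -m pendant '[30,0,0,1,0,30,0,0,0,0]'; python3 q.py
```

```text
scene park 15 [0.0316 0.0321 0.0339 0.0348]
scene stage 15 [0.0283 0.0289 0.0295 0.0303]
side park 46 [0.0315 0.0329 0.0337 0.0354]
side stage 26 [0.027  0.0276 0.0289 0.0296]
clock: 17.02
tcp_pos: [0.5754, -0.1417, 0.0393]
orientation: [0.038, 1.57, -0.038]
contact_force: [-4.2, 0.2, -1.3]
grip_width: 0.0353
stage xy [-3.12  0.1 ] z 0.0393 F [-4.2 -0. ] -1.3 M [0.13 1.11 0.07]
```

```bash
python3 -m pendant '[30,0,0,1,0,30,0,0,0,0]'; python3 q.py; python3 pad.py
```

```text
clock: 17.27
tcp_pos: [0.5763, -0.1418, 0.0393]
orientation: [0.038, 1.571, -0.038]
contact_force: [-5.4, 0.1, -1.1]
grip_width: 0.0354
stage xy [-2.17  0.08] z 0.0393 F [-5.4 -0.2] -1.1 M [0.08 1.2  0.01]
scene park 15 [0.0319 0.0331 0.0342 0.0352]
scene stage 15 [0.0281 0.0291 0.0306 0.0308]
side park 46 [0.031  0.0324 0.0336 0.0344]
side stage 26 [0.027  0.028  0.0285 0.0303]
```

```bash
python3 -m pendant '[30,0,0,0.8,0,30,0,0,0,0]'; python3 q.py; python3 pad.py|grep stage
```

```text
clock: 17.62
tcp_pos: [0.5771, -0.1418, 0.0393]
orientation: [0.038, 1.571, -0.038]
contact_force: [-5.2, 0.9, 0.4]
grip_width: 0.0356
stage xy [-1.43  0.1 ] z 0.0393 F [-5.2  0.6] 0.4 M [ 0.09  1.2  -0.03]
scene stage 15 [0.0278 0.0286 0.0299 0.03  ]
side stage 26 [0.0268 0.0279 0.0287 0.0309]
```

```bash
python3 -m pendant '[30,0,0,0.8,0,30,0,0,0,0]'; python3 q.py; python3 pad.py|grep stage
```

```text
clock: 17.98
tcp_pos: [0.5777, -0.1419, 0.0392]
orientation: [0.038, 1.571, -0.038]
contact_force: [-5.6, 0.6, -1.8]
grip_width: 0.0352
stage xy [-0.76  0.03] z 0.0392 F [-5.6  0.4] -1.8 M [0.07 1.16 0.04]
scene stage 15 [0.0326 0.033  0.0337 0.0353]
side stage 28 [0.031  0.0323 0.0333 0.0342]
```

```bash
python3 -m pendant '[45,0,0,0,0,75,0,0,0,0,75,0,0,0,0,75,0,0,0,0]'; python3 q.py; python3 pad.py|grep stage
```

```text
clock: 18.58
tcp_pos: [0.5785, -0.1419, 0.0395]
orientation: [0.038, 1.569, -0.038]
contact_force: [0.8, 0.0, -0.3]
grip_width: 0.0751
stage xy [-0.03  0.08] z 0.0395 F [0.8 0.1] -0.3 M [-0.01  0.02  0.02]
scene stage 14 [0.0309 0.0331 0.0338 0.034 ]
side stage 28 [0.032  0.0325 0.0334 0.0343]
```

```bash
python3 -m pendant '[75,-10,0,0,0,75,-25,0,0,0,75,-35,0,0,0,75,-35,0,0,0,75,-20,0,0,0,75,0,0,0,0,75,0,0,0,0]'; python3 q.py; python3 pad.py; python3 - <<'E'
from h import *
p,W,c=cloud("wrist"); show(p,"w4")
P=np.array([578.5,-142]);a=np.radians(-2.77);M=np.array([[np.cos(a),-np.sin(a)],[np.sin(a),np.cos(a)]])
q=W[(abs(W[...,0]-.575)<.05)&(abs(W[...,1]+.142)<.04)&(W[...,2]>.072)&(W[...,2]<.083)]
s=(q[:,:2]*1000-P)@M; print(len(s),s.min(0),s.max(0),cv2.minAreaRect(s.astype(np.float32)),np.median(q[:,2]))
E
```

```text
clock: 19.55
tcp_pos: [0.5774, -0.1418, 0.1636]
orientation: [0.038, 1.571, -0.038]
contact_force: [-0.7, 0.2, -0.1]
grip_width: 0.0746
stage xy [-1.14  0.12] z 0.1636 F [-0.7  0.2] -0.1 M [-0.05  0.03 -0.05]
scene park 15 [0.0318 0.0329 0.0343 0.0348]
scene stage 15 [0.0326 0.033  0.0343 0.0361]
side park 46 [0.0311 0.0322 0.0331 0.0337]
side stage 28 [0.0311 0.0326 0.0334 0.0342]
3479 [-32.88315364 -19.72845462] [25.52295939 16.91811999] ((-3.654308319091797, -1.398580551147461), (36.47074508666992, 58.57343673706055), 89.52140045166016) 0.07763142774904294
```

View pics/w4.png

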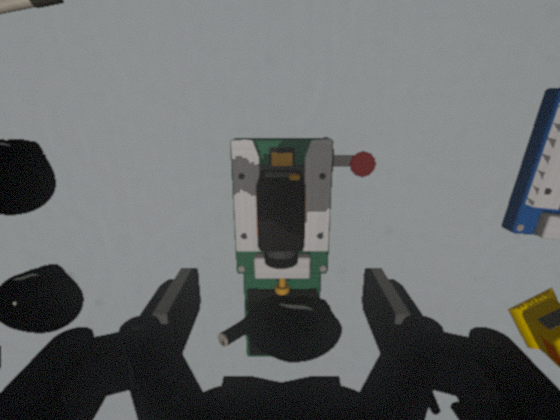

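```bash
python3 -c "
from bench import r
print(r.hand_in())"
```

```text
the job is handed in; nothing more can be done
None
```

The camera is latched in the green inspection stage, released, and the job is handed in at about 20 s on the robot's clock. The gripper was open and about 12 cm clear of everything.

- **Release and draw-out:** I pressed the parking shoe's red pad to its end (about 10 N). The pusher drove the camera out 18 mm. I let the pad go, gripped the camera by its orange sides and drew it straight out.
- **Insertion:** I slid it into the stage in small steps, with at most about 6 N along the slide. The click came about 3 mm before the nominal home, with no sign of reaching the hard stop.
- **Last checks:** The stage's pad stood about 28 mm high while the plate lay over the pawl. It came back to about 33 mm at the click and stayed there after release, the same as the parking shoe's pad. The last wrist picture shows the brass pawl up behind the plate. The camera is seated at full height and aligned to within 0.5°.
- **Disagreement:** The measured sideways offset of the seated camera was 1.4 mm, against about 0.1 mm from the arm's own reading. That is within the 1.5 mm play plus calibration error. No check failed.
- **Bystanders:** I did not measure them again at the end. The path stayed clear of them, and none looked moved in the pictures I viewed.

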